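# Put the blue test tile away and seat the tile drawer at its catch

## Task

Lay the blue-glazed test tile flat in the open drawer of the wooden tile chest, then push the drawer home until it clicks into its spring catch and stays there with the red button on the chest's top sunk. The catch has been set at an unknown depth, so feel for it: push past the stiff spot just before the seat, but do not ram the drawer into the soft rubber buffer behind the seat. Leave the other tiles and the jars where they are.

Things in the scene. Friction and masses are not known exactly. Their poses are not given: they have to be found in the camera images.
- tile_blue: Glazed test tile, buff clay with a pale blue glazed end, 30 (x) x 48 (y) x 9 (z) mm; origin at the centre of its underside; z is up as it lies at the start.
- tile_green: Test tile of the same size with a green glazed end; leave it alone. Origin at the centre of its underside.
- tile_brown: Test tile of the same size with a dark brown glazed end; leave it alone. Origin at the centre of its underside.
- chest: Wooden one-drawer chest, fixed, 240 (x, depth) x 200 (y, width) x 78 (z) mm; origin at the centre of its underside; the drawer comes out of the mouth in its -x side, 120 mm from the origin. The catch and the rubber buffer are hidden inside. On its top near the -y side, 30 to 60 mm behind the mouth, a steel plate carries a 16 mm red button.
- drawer (a joint): How far the drawer stands out, m, along the chest's -x. 0: as deep as it could ever go (face 20 mm inside the mouth). It seats somewhere from 0.008 to 0.038, as the catch is set (face 12 mm inside to 18 mm outside the mouth). Some 12 mm before the seat a stiff spot takes about 6 to 8 N, then it snaps in. Beyond the seat only the rubber buffer's spring resists, rising quickly.
- drawer_in (a point): Centre of the drawer's inner floor, 18 mm above the table; axes as the chest's (-x to the handle). Inside 181 (x) x 160 (y) mm; walls 6 mm thick, 24 mm above this floor; an 11 mm wide aluminium rail along the -y wall reaches 40 mm above it. Front panel 12 mm thick, 54 mm high, its outer face 108.5 mm to -x of this point.
- drawer_handle (a point): Middle of the drawer's dark steel bar handle, which is 90 mm long along y, level, 35 mm in front of the front panel and 47 mm above the table; axes as the chest's.
- telltale (a joint): Height of the red button on the chest's top, m: about 0 when the drawer is seated in the catch, 0.006 or so while it is not (about 0.008 on the stiff spot). It rides on the drawer; pressing it does nothing.
- buffer (a joint): Compression of the rubber buffer behind the seat, m: 0 when untouched, at most 0.012; about 2.5 N per mm, and the catch resists as well: 10 to 18 N of push is right, about 25 N is ramming (0.004).
- jar_iron: Screw-lid jar with red-brown powder, 66 mm wide, 72 mm high; origin at the centre of its underside. Leave alone.
- jar_rutile: Screw-lid jar with pale contents, 56 mm wide, 86 mm high; origin at the centre of its underside. Leave alone.
- jar_cobalt: Jar with a black lid and blue contents, 60 mm wide, 79 mm high; origin at the centre of its underside. Leave alone.
There are look-alikes about, which are no part of the job. What is shaped like the tile_blue but orange or turquoise is not meant.

How it is judged:
By the outcome, as a careful person would: the job done as asked, in the order asked, and still so for the second after the job is handed in, with the robot touching nothing.
It also fails if it takes over 54 s, if anything falls off the work surface, if the arm or the gripper's body presses on something with over 40 N, if the wrist force passes 120 N, or if a joint passes its speed limit or range.

## Robot

A 7-joint arm with a two-finger parallel gripper is mounted at the origin on a cart in front of the work surface, level with it; the furniture and walls round the work are solid. World frame = base frame: x ahead of the robot, y to its left, z up, the work surface at z = 0. Lengths are in m, angles in rad, forces in N, time in s.
With the tool pointing down it reaches from about 0.4 to 0.85 m from the base axis. Payload 6.9 kg.
Tool frame: the origin (TCP) lies on the centre line of the jaws, within the pads' length; the fingertips stand 22 mm ahead of it and the grasp point (between the pads) lies 3 mm ahead of it; z points along the fingers, y is the line along which they close (so a half turn about z gives the same grasp; the last joint's range is limited). The gripper opens to 85 mm and grips with 20 to 120 N. Pads are 22 mm wide; open, the fingers measure 114 mm over their backs; the gripper's body (76 mm by 85 mm) begins 54 mm behind the grasp point. The pads swing forward as they close: fully open they stand 13 mm farther back than shut.
Start: joints at [1.361, 0.507, -0.238, 1.5, 0.126, 1.149, -0.155], TCP at [0.193, -0.594, 0.253] pointing down, gripper open.
Joint ranges: [-3.08, 3.08], [-0.24, 2.05], [-1.43, 1.35], [0, 2.5], [-1.52, 4.66], [0.17, 1.96], [-2.89, 2.89]. Speed limits (rad/s): [2.39, 2.39, 3.14, 3.14, 3.14, 3.14, 3.14].

## Interface

Orientations are given as a unit quaternion [x, y, z, w].
In Python, from cell import env, command_gripper, kinematics, viewer, workorder gives the robot as it stands. Calls block until the motion is done:
- env.movep(position, orientation): joint-space move of the TCP to a pose.
- env.move_linear(position, velocity=0.15, attitude=None, stop_force=None): straight line of the TCP; attitude=None keeps the orientation; velocity is the mean speed in m/s. With stop_force (N) it stops when the force on the tool has changed by that much, and returns True; else False.
- env.goto_joints(angles): joint-space move.
- command_gripper(opening, squeeze=None): finger opening in m; squeeze is the grip in N (None keeps the last); returns when the fingers have stopped.
- env.hold(seconds).
- kinematics.inverse_kinematics(position, orientation): joint angles nearest the present ones, or None.
- viewer.snapshot(name): name is "side" or "top" or "wrist"; returns (picture, depth): 400x640x3 uint8, red, green, blue; 400x640 float32, m along the optical axis (not along the pixel's ray), 0 where there is no reading.
- viewer.camera_model(name): a dict with "K" (3x3 intrinsics, pixels), "T" (4x4, takes a point from camera to world coordinates); the wrist camera has in their place "mount" (4x4, takes a point from camera to tool coordinates, whose origin is the TCP and whose axes are the flange's). Camera axes: x right, y down, z forward; pixel columns grow to the right and rows downward; lengths in m; the calibration is good to about 2 mm. A picture is of the moment at which its call begins: read the wrist's pose just before it. camera_model takes no time and is no camera call.
A pose or a line that the arm cannot do raises env.PlanningError and nothing moves.
- workorder.hand_in(): hands the job in; it is judged then, once.
Readings, each from a call of its own:
- env.get_time_s(): time.
- env.get_joint_pos(): joint angles.
- env.get_joint_vel(): joint speeds.
- env.get_joint_efforts(): joint torques, N m.
- env.get_tool_pos(): TCP position.
- env.get_eef_rot(): TCP orientation.
- env.get_force(): force on the tool from outside, world axes, zero at the start.
- env.get_torque(): the same for the moment, N m.
- env.get_finger_gap(): finger opening in m.
- env.get_gripper_force(): force on a finger pad.
Only numpy, scipy, OpenCV 4.12 (cv2) and the standard library are available. Lean on these libraries where they do the work, as an engineer would, in place of code of your own. Each camera call takes 0.05 s, during which the arm holds its last target. There are 200 camera calls.

## Working session

There is one attempt and no reset: what is moved stays moved. The work goes in short steps, each a Python script; the robot and the scene stay as the last script left them, time stands still between calls to the robot, and variables do not carry over. Pictures are saved under pics/ and viewed, at most 10 in all, crops included, and the job is handed in when it is done.

```bash
ls; mkdir -p pics; python3 - <<'E'
from cell import env, viewer
import cv2,numpy as np
for n in("top","side"):
    p,d=viewer.snapshot(n); np.savez(f"pics/{n}0.npz",p=p,d=d); cv2.imwrite(f"pics/{n}0.png",p[...,::-1])
    m=viewer.camera_model(n); print(n,np.round(m["K"],1).tolist(),np.round(m["T"],3).tolist())
print(viewer.camera_model("wrist")); print(env.get_time_s(),env.get_eef_rot(),env.get_tool_pos())
E
```

```text
pics
top [[408.7, 0.0, 321.9], [0.0, 408.7, 200.7], [0.0, 0.0, 1.0]] [[-0.001, -0.997, 0.076, 0.52], [-1.0, 0.003, 0.017, 0.237], [-0.017, -0.076, -0.997, 0.956], [0.0, 0.0, 0.0, 1.0]]
side [[505.7, 0.0, 317.4], [0.0, 505.7, 197.4], [0.0, 0.0, 1.0]] [[-0.936, -0.163, 0.313, 0.172], [-0.353, 0.433, -0.829, 1.311], [-0.0, -0.886, -0.463, 0.688], [0.0, 0.0, 0.0, 1.0]]
{'K': array([[291.94334166,   0.        , 324.38095795],
       [  0.        , 291.94334166, 203.72331379],
       [  0.        ,   0.        ,   1.        ]]), 'mount': array([[ 1.79833096e-04, -9.52888466e-01, -3.03320852e-01,
         7.75416627e-02],
       [ 9.99999931e-01,  2.69763364e-04, -2.54586235e-04,
         9.33732616e-04],
       [ 3.24417141e-04, -3.03320786e-01,  9.52888449e-01,
        -1.20373621e-01],
       [ 0.00000000e+00,  0.00000000e+00,  0.00000000e+00,
         1.00000000e+00]])}
0.1 [ 9.87643387e-01  1.56715935e-01 -1.28047309e-04 -7.99461098e-04] [ 0.19331517 -0.59391479  0.25253484]
```

View pics/top0.png

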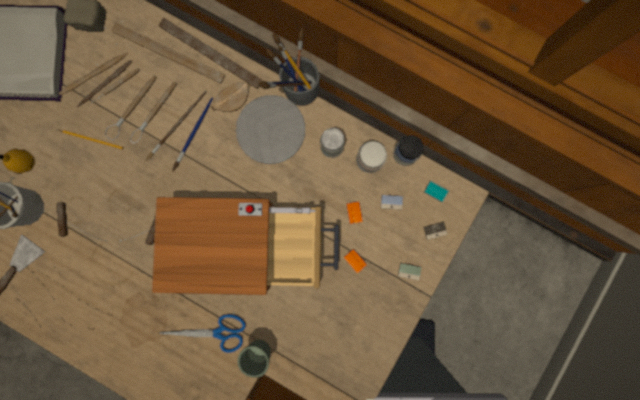

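View pics/side0.png

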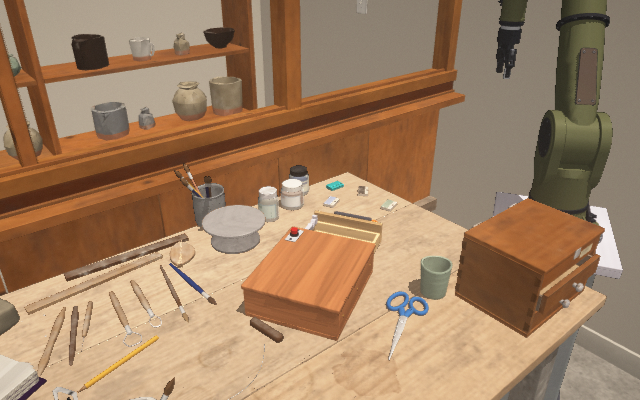

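Top view: the tiles are at (392,201), the pale-blue candidate; (410,271), greenish; and (435,230), dark. The look-alikes are turquoise (436,190) and orange (355,212), (355,260). The drawer opens to image right, which is world -y, with the handle at about (338,243) and the red button at (250,209). Next: a close crop to confirm the choice, then measure.

```bash
cat > h.py <<'E'
import numpy as np,cv2
from cell import env,viewer,kinematics,command_gripper
from scipy.spatial.transform import Rotation as R
def ray(uv,z,K,T):
    uv=np.atleast_2d(uv).astype(float)
    d=np.c_[(uv[:,0]-K[0,2])/K[0,0],(uv[:,1]-K[1,2])/K[1,1],np.ones(len(uv))]@T[:3,:3].T
    return T[:3,3]+d*((z-T[2,3])/d[:,2])[:,None]
def cloud(d,K,T):
    v,u=np.mgrid[:d.shape[0],:d.shape[1]]
    c=np.stack([(u-K[0,2])/K[0,0]*d,(v-K[1,2])/K[1,1]*d,d],-1)
    return c@T[:3,:3].T+T[:3,3]
def wristT():
    T=np.eye(4);T[:3,:3]=R.from_quat(env.get_eef_rot()).as_matrix();T[:3,3]=env.get_tool_pos()
    return T@viewer.camera_model("wrist")["mount"]
def down(yaw):  # tool y axis (closing) along world angle yaw
    y=np.array([np.cos(yaw),np.sin(yaw),0]);z=np.array([0,0,-1.]);x=np.cross(y,z)
    return R.from_matrix(np.c_[x,y,z]).as_quat()
E
python3 - <<'E'
from h import *
f=np.load("pics/top0.npz");p,d=f["p"],f["d"];m=viewer.camera_model("top");K,T=m["K"],m["T"]
cv2.imwrite("pics/crop1.png",cv2.resize(p[170:310,150:460,::-1],None,fx=2.5,fy=2.5,interpolation=cv2.INTER_CUBIC))
P=cloud(d,K,T)
for n,(u,v) in dict(tblue=(392,201),green=(410,271),chest=(200,260),table=(380,320),dfloor=(293,240),front=(320,240),handle=(338,243),jarw=(372,153),jarb=(408,148),cup=(255,360),jar1=(332,140)).items(): print(n,np.round(P[v,u],3))
# tiles
mk=((P[...,2]>.0045)&(P[...,2]<.02)).astype(np.uint8);mk[:,:345]=0;mk[:170]=0;mk[300:]=0
n,l,s,c=cv2.connectedComponentsWithStats(mk)
for i in range(1,n):
    if s[i,4]>60:
        pts=P[l==i][:,:2].astype(np.float32);r=cv2.minAreaRect(pts)
        print(c[i].round(1),s[i,4],np.round(r[0],4),np.round(r[1],4),r[2],p[l==i].mean(0).round())
ch=((P[...,2]>.07)&(P[...,2]<.086)).astype(np.uint8);ch[:,:140]=0;ch[:,280:]=0;ch[:185]=0;ch[305:]=0
pts=P[ch>0];r=cv2.minAreaRect(pts[:,:2].astype(np.float32));print("chest",r,pts[:,2].mean())
E
```

```text
tblue [0.591 0.091 0.01 ]
green [0.431 0.052 0.01 ]
chest [0.46  0.512 0.08 ]
table [ 0.318  0.12  -0.002]
dfloor [0.501 0.319 0.019]
front [0.502 0.257 0.028]
handle [0.495 0.217 0.048]
jarw [0.692 0.142 0.071]
jarb [0.7   0.066 0.081]
cup [0.229 0.406 0.003]
jar1 [0.718 0.23  0.086]
[435.7 190.9] 282 [ 0.6131 -0.011 ] [0.0504 0.0319] 60.496952056884766 [ 27. 123. 113.]
[391.2 201.6] 278 [0.5921 0.0912] [0.0509 0.035 ] 85.16777038574219 [139. 136. 131.]
[353.7 212. ] 273 [0.5658 0.1781] [0.0478 0.0326] 9.759392738342285 [190.  95.  12.]
[434.7 230.1] 285 [ 0.5231 -0.0064] [0.0333 0.0483] 12.260366439819336 [107.  95.  77.]
[354.6 260.6] 272 [0.4538 0.1794] [0.0478 0.0319] 40.462398529052734 [190.  95.  11.]
[408.9 271.1] 288 [0.4307 0.0533] [0.0547 0.031 ] 78.88790893554688 [133. 131. 107.]
chest ((0.49247339367866516, 0.4922192096710205), (0.2465914636850357, 0.20622336864471436), 88.84539031982422) 0.07877787833782161
```

View pics/crop1.png

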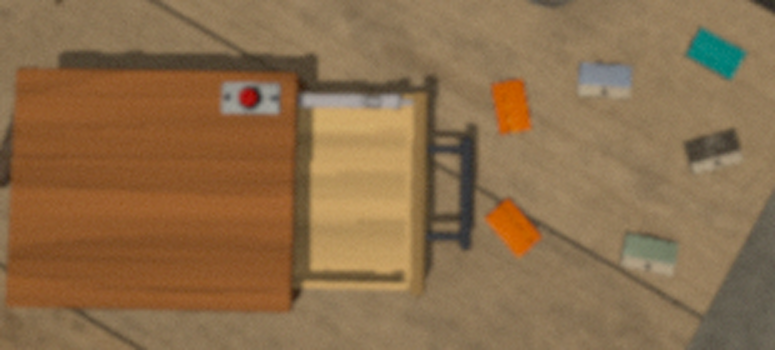

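The crop shows that the tile at crop (605,79) has the pale-blue glaze. The others are green (650,250), brown (712,150), turquoise (715,52) and two orange (510,105), (513,227). I choose the blue one at about (0.592,0.091). Its top at z=0.010 and size of 51x35 mm agree with the description. Next I move above it and refine with the wrist camera.

```bash
python3 - <<'E'
from h import *
c=np.array([.592,.091]);yaws=[np.radians(-5),np.radians(175)]
for y in yaws: 
    for pos in ([*c,.2],[*c,.025],[.483,.31,.043],[.488,.19,.045],[.488,.34,.045]): 
        q=kinematics.inverse_kinematics(pos,down(y)); print(pos,None if q is None else np.round(q,2))
env.movep([.592,.091-.02,.2],down(yaws[0]))
env.hold(.2)
T=wristT();p,d=viewer.snapshot("wrist");K=viewer.camera_model("wrist")["K"]
np.savez("pics/w1.npz",p=p,d=d,T=T);cv2.imwrite("pics/w1.png",p[...,::-1])
P=cloud(d,K,T);mk=((P[...,2]>.005)&(P[...,2]<.02)&(d>0)).astype(np.uint8)
n,l,s,cc=cv2.connectedComponentsWithStats(mk)
for i in range(1,n):
    if s[i,4]>300:
        r=cv2.minAreaRect(P[l==i][:,:2].astype(np.float32)); print(cc[i].round(),s[i,4],np.round(r[0],4),np.round(r[1],4),round(r[2],1),P[l==i][:,2].mean().round(4),p[l==i].mean(0).round())
print(env.get_time_s(),env.get_tool_pos(),env.get_joint_pos().round(2) if hasattr(env.get_joint_pos(),'round') else env.get_joint_pos(),env.get_force())
E
```

```text
[np.float64(0.592), np.float64(0.091), 0.2] [ 0.3   0.61 -0.83  1.65  0.5   1.11 -0.75]
[np.float64(0.592), np.float64(0.091), 0.025] [ 0.12  0.77 -0.52  1.81  0.56  0.71 -0.8 ]
[0.483, 0.31, 0.043] [-0.25  0.73 -0.58  1.87  0.59  0.72 -1.26]
[0.488, 0.19, 0.045] [-0.02  0.69 -0.62  2.    0.65  0.66 -1.15]
[0.488, 0.34, 0.045] [-0.27  0.76 -0.63  1.81  0.62  0.78 -1.32]
[np.float64(0.592), np.float64(0.091), 0.2] [ 0.46  0.77 -1.23  1.64  0.75  1.28  2.15]
[np.float64(0.592), np.float64(0.091), 0.025] [ 0.45  1.05 -1.23  1.81  1.1   1.16  1.88]
[0.483, 0.31, 0.043] [ 0.05  0.99 -1.23  1.87  1.06  1.13  1.45]
[0.488, 0.19, 0.045] [ 0.28  0.94 -1.23  2.    1.06  1.06  1.58]
[0.488, 0.34, 0.045] [-0.    1.01 -1.23  1.81  1.06  1.16  1.45]
[431.  23.] 341 [0.7089 0.2145] [0.0153 0.0485] 49.8 0.0126 [118. 108.  95.]
[289.  79.] 1603 [0.5665 0.1799] [0.048 0.03 ] 9.5 0.0094 [237. 133.  67.]
[179.  90.] 1646 [0.4553 0.1787] [0.0489 0.0309] 39.9 0.0094 [229. 126.  62.]
[321. 163.] 1235 [0.59   0.0936] [0.0479 0.0293] 85.5 0.0093 [186. 182. 182.]
[184. 209.] 1129 [0.4315 0.055 ] [0.0483 0.0302] 78.2 0.0094 [171. 169. 147.]
[350. 248.] 1001 [ 0.6155 -0.0096] [0.0487 0.0305] 60.7 0.0092 [ 62. 158. 151.]
[273. 251.] 981 [ 0.5248 -0.0059] [0.0303 0.0488] 14.6 0.0093 [136. 122. 107.]
3.0917 [0.59206652 0.07056741 0.20000608] [ 0.33  0.6  -0.81  1.65  0.48  1.1  -0.71] [0.34539708 0.16739271 0.00634518]
```

View pics/w1.png

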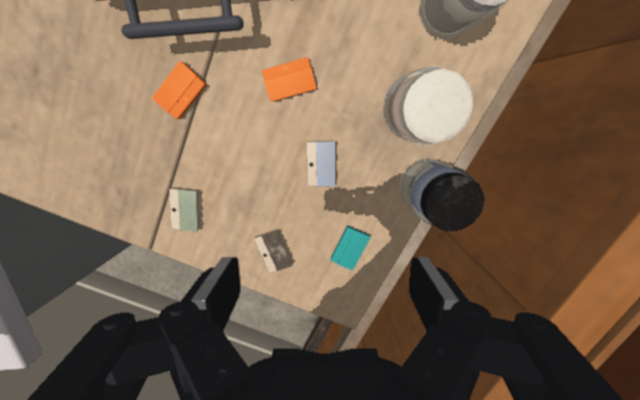

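The wrist view shows the blue tile at (321,163), bare end left, pale-blue end right. It is 48x29 mm, with its top at 9 mm and clear surroundings. The handle bar runs from (125,30) to (243,23). Now the grasp.

```bash
python3 - <<'E'
from h import *
f=np.load("pics/w1.npz");K=viewer.camera_model("wrist")["K"]
print("handle ends",ray([[127,30],[241,24]],.047,K,f["T"]).round(4))
q=down(np.radians(-4.5))
command_gripper(.055)
env.movep([.590,.0925,.07],q)
print(env.move_linear([.590,.0925,.0255],velocity=.08,stop_force=8),env.get_tool_pos()[2])
command_gripper(.0,squeeze=30)
print(env.get_finger_gap(),env.get_gripper_force(),env.get_force())
env.move_linear([.590,.0925,.15],velocity=.12)
print(env.get_finger_gap(),env.get_time_s())
p,d=viewer.snapshot("wrist");cv2.imwrite("pics/w2.png",p[...,::-1])
E
```

```text
handle ends [[0.4421 0.2247 0.047 ]
 [0.5368 0.2206 0.047 ]]
False 0.02540689984925578
0.02877254898935445 29.890533685684204 [-0.44522319  0.65794236  3.57718064]
0.02863745583476799 6.325
```

View pics/w2.png

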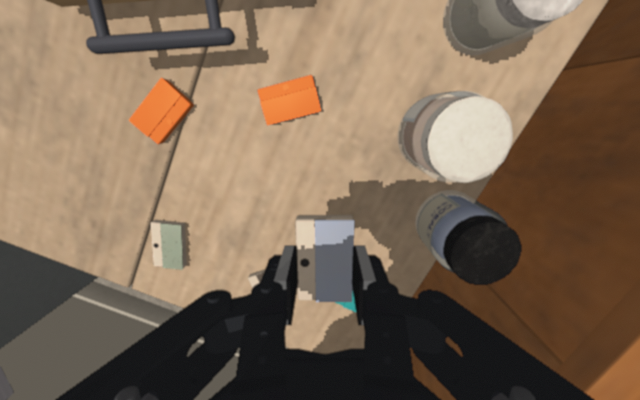

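The wrist view shows the tile held level between the pads at (325,258), with a gap of 28.6 mm, close to its 30 mm width. Now I place it in the drawer.

```bash
python3 - <<'E'
from h import *
q=down(np.radians(-2))
env.movep([.487,.316,.15],q)
env.move_linear([.487,.316,.06],velocity=.1)
print(env.move_linear([.487,.316,.0425],velocity=.03,stop_force=3),env.get_tool_pos(),env.get_force())
command_gripper(.05)
env.move_linear([.487,.316,.14],velocity=.12)
env.movep([.4895,.170,.19],q)
command_gripper(0.0)
T=wristT();p,d=viewer.snapshot("wrist");K=viewer.camera_model("wrist")["K"]
cv2.imwrite("pics/w3.png",p[...,::-1]);P=cloud(d,K,T)
np.savez("pics/w3.npz",p=p,d=d,T=T)
mk=(P[...,2]>.04)&(P[...,2]<.056)&(P[...,1]>.2)&(P[...,1]<.237)&(P[...,0]>.42)&(P[...,0]<.56)
h=P[mk];print("handle",mk.sum(),cv2.minAreaRect(h[:,:2].astype(np.float32)),h[:,2].max())
mk=(P[...,2]>.022)&(P[...,2]<.034)&(P[...,1]>.28)&(P[...,1]<.36)&(P[...,0]>.44)&(P[...,0]<.54)
h=P[mk];print("tile",mk.sum(),cv2.minAreaRect(h[:,:2].astype(np.float32)),h[:,2].mean(),h[:,2].std())
print(env.get_time_s())
E
```

```text
True [0.48695957 0.31587953 0.04403958] [-0.56030151 -1.40280405  5.91615375]
handle 1603 ((0.4884122610092163, 0.2275250107049942), (0.019873779267072678, 0.10052056610584259), 88.94904327392578) 0.05389525793928557
tile 2040 ((0.4870530068874359, 0.3140277862548828), (0.04400309920310974, 0.029960358515381813), 88.08351135253906) 0.027341129902632884 0.0009419295913580526
11.4667
```

View pics/w3.png

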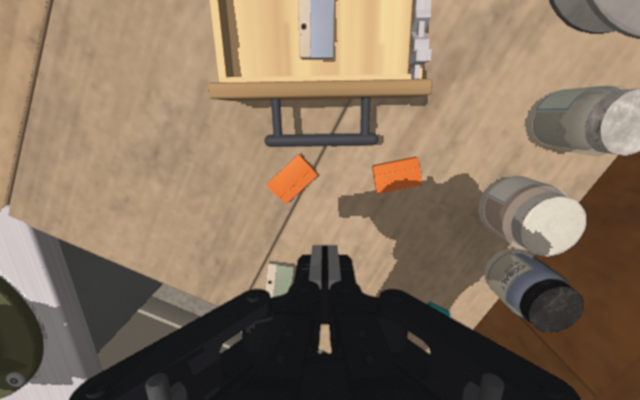

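The tile lies flat in the drawer at (317,28): top at z=0.027, as expected for 0.018+0.009, and clear of the rail. Next I feel for the handle bar and push.

```bash
python3 - <<'E'
from h import *
ax=np.array([.025,1,0])/np.hypot(1,.025)
env.move_linear([.488,.175,.12],velocity=.15)
env.move_linear([.488,.175,.045],velocity=.12); env.hold(.2)
p0=np.array([.488,.175,.045])
f0=env.get_force()
print(env.move_linear(p0+ax*.06,velocity=.03,stop_force=2),env.get_tool_pos(),env.get_force()-f0)
yc=env.get_tool_pos()[1]
print(env.move_linear(p0+ax*(yc+.066-.175),velocity=.05,stop_force=12),env.get_tool_pos(),env.get_force()-f0)
b=env.get_force()
hit=env.move_linear(p0+ax*(yc+.135-.175),velocity=.012,stop_force=11)
print(hit,yc,env.get_tool_pos(),env.get_force()-f0,"base",b-f0,env.get_time_s())
p,d=viewer.snapshot("top");cv2.imwrite("pics/t2.png",cv2.resize(p[160:310,150:460,::-1],None,fx=2.5,fy=2.5,interpolation=cv2.INTER_CUBIC))
E
```

```text
True [0.48848772 0.20833248 0.04465688] [-0.18107299  0.26114371 -0.18452352]
False [0.4896059  0.27251819 0.04428652] [-1.73237681 -5.60808354 -0.88670629]
True 0.20833248425287682 [0.49121738 0.31049851 0.04430664] [ 0.92895058 -0.27583273  0.03148818] base [-1.73237681 -5.60808354 -0.88670629] 18.9083
```

View pics/t2.png

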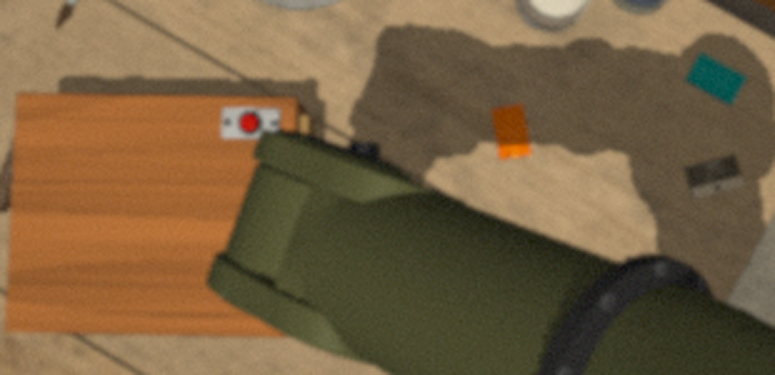

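The push stopped at y=0.3105 and the force has fallen to about 0. The button is still visible at crop (249,122). I compare its height in depth before and after, and take a side view.

```bash
cat > btn.py <<'E'
from h import *
def btn(n,p,d):
    m=viewer.camera_model(n);P=cloud(d,m["K"],m["T"])
    hsv=cv2.cvtColor(p,cv2.COLOR_RGB2HSV).astype(int)
    mk=((hsv[...,0]<6)|(hsv[...,0]>174))&(hsv[...,1]>180)&(hsv[...,2]>80)&(abs(P[...,0]-.56)<.06)&(abs(P[...,1]-.41)<.08)&(P[...,2]>.06)
    v,u=np.nonzero(mk); z=np.sort(P[mk][:,2]); ch=(abs(P[...,0]-.5)<.06)&(abs(P[...,1]-.5)<.06)&(abs(P[...,2]-.078)<.01)
    print(n,mk.sum(),u.mean().round(1),v.mean().round(2),"v range",v.min(),v.max(),"z med/max",np.median(z).round(4),z[-3:].mean().round(4),"chest top",np.median(P[ch][:,2]).round(4))
E
python3 - <<'E'
from btn import *
for n in("top","side"):
    f=np.load(f"pics/{n}0.npz");btn(n,f["p"],f["d"])
    p,d=viewer.snapshot(n);btn(n,p,d)
    if n=="side":
        cv2.imwrite("pics/s2.png",np.hstack([cv2.resize(x[200:300,230:390,::-1],None,fx=2.5,fy=2.5) for x in(f["p"],p)]))
print(env.get_force(),env.get_tool_pos())
E
```

```text
top 32 249.5 208.5 v range 206 211 z med/max 0.0961 0.0995 chest top 0.0788
top 32 249.5 208.5 v range 206 211 z med/max 0.0908 0.0936 chest top 0.0787
side 33 293.6 230.55 v range 228 233 z med/max 0.0924 0.097 chest top 0.0765
side 26 293.5 231.85 v range 230 234 z med/max 0.0882 0.091 chest top 0.0765
[ 0.24462075 -0.45731458 -0.74512986] [0.49092449 0.3102841  0.04394274]
```

View pics/s2.png

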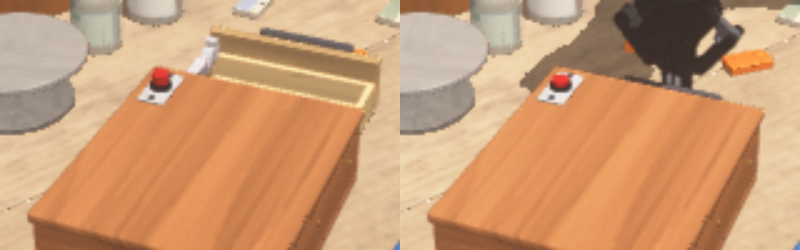

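The side view (right half) shows the button sunk at (561,85), with no dark collar showing. Depth gives a drop of about 6 mm in both views, so it has snapped in. I will push gently once more to confirm it is firmly seated, then back off and check that it stays.

```bash
python3 - <<'E'
from btn import *
t=env.get_tool_pos();ax=np.array([.025,1,0]);f0=env.get_force()
print(env.move_linear(t+ax*.016,velocity=.01,stop_force=10),env.get_tool_pos(),env.get_force()-f0)
t=env.get_tool_pos()
env.move_linear(t-ax*.06,velocity=.08)
t=env.get_tool_pos();env.move_linear(t+[0,0,.12],velocity=.15)
env.movep([.488,.12,.22],down(np.radians(-2)))
env.hold(1)
for n in("top","side"):
    p,d=viewer.snapshot(n);btn(n,p,d)
    if n=="side":a=p[190:310,230:430,::-1]
    else:b=p[160:310,150:460,::-1]
cv2.imwrite("pics/fin.png",np.vstack([cv2.resize(a,(500,300)),cv2.resize(b,(500,242))]))
T=wristT();p,d=viewer.snapshot("wrist");P=cloud(d,viewer.camera_model("wrist")["K"],T)
mk=(P[...,2]>.04)&(P[...,2]<.056)&(P[...,1]>.25)&(P[...,1]<.345)&(P[...,0]>.46)&(P[...,0]<.52)
yy=np.sort(P[mk][:,1]);print("handle/front y",yy[:5],yy[-5:],env.get_force(),env.get_time_s())
E
```

```text
True [0.49062709 0.31040698 0.04320993] [0.33214788 0.17796407 1.24626753]
top 32 249.5 208.5 v range 206 211 z med/max 0.0907 0.094 chest top 0.0787
side 26 293.5 231.85 v range 230 234 z med/max 0.0878 0.0906 chest top 0.0765
handle/front y [] [] [-0.74495691 -0.96503496  0.69177361] 23.35
```

View pics/fin.png

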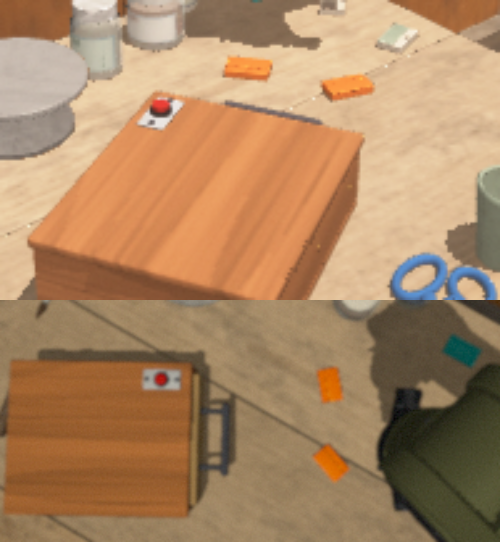

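The final views show the button still sunk at (160,106) in the side half after release. The drawer is closed to its seat: the handle implies about 0.031, inside 0.008–0.038. The oranges, jars and other tiles in view have not moved. Handing in.

```bash
python3 -c "
from cell import workorder; print(workorder.hand_in())"
```

```text
the job is handed in; nothing more can be done
None
```

The blue-glazed tile was laid flat in the drawer, the drawer was pushed past the stiff spot into its catch (stopped on force, about 31 mm out), the red button stayed sunk after release, and the job is handed in at about 23 s; a second confirming push told me nothing, because it stopped almost at once without moving the drawer.

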